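# Put the round-bottom flasks away in their dimpled tray

### The arm

A 6-joint arm with a two-finger parallel gripper is mounted at the origin on the work surface. World frame = base frame: x ahead of the robot, y to its left, z up, the work surface at z = 0. Lengths are in m, angles in rad, forces in N, time in s.
With the tool pointing down it reaches from about 0.375 to 0.9 m from the base axis. Payload 3.1 kg.
Tool frame: the origin (TCP) lies between the finger pads; the fingertips stand 22 mm ahead of it and the grasp point (between the pads) lies 3 mm ahead of it; z points along the fingers, y is the line along which they close (so a half turn about z gives the same grasp; the last joint's range is limited). The gripper opens to 87 mm and grips with 3 to 60 N. Pads are 19 mm wide; open, the fingers measure 117 mm over their backs; the gripper's body (75 mm by 190 mm) begins 51 mm behind the grasp point.
Start: joints at [-1.403, 0.527, 1.433, -0, 1.181, -0.178], TCP at [0.212, -0.588, 0.245] pointing down, gripper open.
Joint ranges: [-3.08, 3.08], [-0.75, 2.2], [0.22, 2.44], [-1.43, 4.57], [0, 2.65], [-2.85, 2.85]. Speed limits (rad/s): [2.79, 2.79, 3.14, 3.14, 3.14, 3.14].

### API

Orientations are given as a unit quaternion [x, y, z, w].
In Python, from rig import robot gives the robot as it stands.
- The arm moves only by the tool move_arm, never from a script. Its argument "series" is text: rows parted by semicolons, each of 6 numbers parted by spaces: the shift along the tool's x, y, z in mm, then the turn, a rotation vector about the tool's x, y, z in degrees. In form: dx dy dz ax ay az; .... A call has 1 to 8 rows; each row is the pose to reach, as a shift and turn from the pose commanded when the call began, along the tool's axes at that moment; what a row does not reach only later rows make up. A row lasts 1/12 s, in which the tool goes at most 41.7 mm and 7.16 degrees, less where a joint would pass 70% of its speed; a pose out of reach is approached as far as the arm can. A call with a gripper value outside its range is refused whole. "jaw" is the opening, from 0 (shut) to 1 (fully open), set as the call begins (left out, the last holds). The fingers move at their own pace and stop on an object; "newtons" is the grip in N (left out, the last holds). Time passes only in rows, so rows that repeat a pose let the fingers close. It gives the time, the measured TCP pose, the force, the opening and the grip force at its end, in the units of the state.
- robot.get_obs(): the state, without advancing time (a new reading comes with each control period).
- robot.camera(name): name is "side" or "top" or "wrist"; returns a dict with "img" (400x640x3 uint8, red, green, blue), "mtx" (3x3 intrinsics, pixels), "world_to_cam" (4x4, takes a point from world to camera coordinates). Camera axes: x right, y down, z forward; pixel columns grow to the right and rows downward; lengths in m; the calibration is good to about 2 mm. A picture is of the moment at which its call begins. There is no depth.
- robot.hand_in(): hands the job in; it is judged then, once.
Trained networks look in a picture, given as the dict that the camera call returned (one of the last four; its "shot" number tells which), for a name from the list of things; names that differ only in an ending like _2 or _b are one class to them, and where a whole thing is asked for, a point or a joint stands for the part that bears it (a point fixed in the world has none). Each returns a list of dicts, best first, with "p" (0 to 1); they miss things now and then, are a little off and sometimes report something else, mostly with a low value. They report only what shows in the picture. A call takes as long as a camera call. They do not tell look-alikes from the thing itself.
- robot.search_frame(picture, thing): "xyz" ([x, y, z] in m, in world coordinates, good to about 4 mm: the middle of the surface that is visible of it).
- robot.tip_of(picture, thing): "xyz" ([x, y, z] in m, in world coordinates, good to about 4 mm: a listed point, or the origin of a listed thing).
The state is a dict: "time": time; "q": joint angles; "joint_velocities": joint speeds; "joint_torque": joint torques, N m; "position": TCP position; "tool_rot": TCP orientation; "ft_force": force on the tool from outside, world axes, zero at the start; "moment": the same for the moment, N m; "grip_width": finger opening in m; "grip_force": force on a finger pad.
Only numpy, scipy, OpenCV 4.12 (cv2) and the standard library are available. Lean on these libraries where they do the work, as an engineer would, in place of code of your own. Each camera call takes 0.05 s, during which the arm holds its last target. There are 200 camera calls.

### The job

Someone left a carton lying on the flask tray: lay it flat in the blue bin, then put the two amber flasks from the cork rings away in the two empty dimples of the tray, one in each, necks up. They are fragile glass: carry them upright and lower each one gently into its dimple, letting go only once it is down, never dropping or knocking it. Leave the flask that is already in the tray and the other stock alone.

Things in the scene. Friction and masses are not known exactly. Their poses are not given: they have to be found in the camera images.
- tray: White storage tray, rigid, fixed, at any heading: 290 x 116 mm, flat deck 45 mm above the bench, three round dimples in a row along its x, 95 mm apart. Each is a bowl 72 mm across at the deck, narrowing downward, in which a bulb sinks a little over half. Origin: centre of its underside; z up.
- pocket_a (a point): The dimple at the tray's -x end, already holding the stored flask: the point where a seated bulb's centre lies (39 mm above the bench, 6 mm below the deck).
- pocket_b (a point): The middle dimple, empty, hidden under the carton at first: the point where a seated bulb's centre lies (39 mm above the bench).
- pocket_c (a point): The dimple at the tray's +x end, empty, hidden under the carton at first: the point where a seated bulb's centre lies (39 mm above the bench).
- flask_1: Amber glass round-bottom flask, about 90 g: bulb 64 mm across, straight neck 24 mm across from 65 to 109 mm above the origin (27 mm lip on top), white stopper 23 mm across up to 122 mm. Origin: lowest point of the bulb; z up the neck. Bottom-heavy: rights itself once it rests. Starts neck-up in the mouth of a cork ring (fixed, 80 mm across, 28 mm tall).
- flask_1_bulb (a point): Centre of flask 1's bulb, 32 mm above the flask's origin.
- flask_2: The other loose flask, same kind and size as flask 1, on its own cork ring. Origin: lowest point of the bulb; z up the neck.
- flask_2_bulb (a point): Centre of flask 2's bulb, 32 mm above the flask's origin.
- flask_stored: A third flask of the same kind, already put away in the dimple at the tray's -x end, its stopper about 129 mm above the bench. To be left as it is.
- flask_stored_bulb (a point): Centre of the stored flask's bulb.
- carton: White medicine carton with a red band, 175 x 60 x 45 mm (x, y, z), about 180 g, rigid; left lying flat on the tray's deck, roughly along the row, covering both empty dimples. Origin: centre of its underside; z up.
- bin: Empty blue stock bin, open at the top, fixed: 232 x 160 mm outside (x, y), 62 mm tall, walls and floor 4 mm thick, so 224 x 152 mm inside. Origin: centre of its underside on the bench; long side along its x. To the left or right of the storage tray.
- steel_tray: Flat steel draining tray, fixed, 250 x 130 mm, 10 mm rim, 3 mm thick floor, on the other side from the bin; the two cork rings with the flasks stand on it about 120 mm apart along its x. Origin: centre of its underside.
- bottle_1: Bystander: brown syrup bottle with white cap, 48 mm across, 122 mm tall, standing beyond the work. Origin: centre of its base.
- bottle_2: Bystander: another brown syrup bottle, the same.
- carton_stack: Bystander: two white and red medicine cartons stuck together as one stack, 90 x 70 x 80 mm, beyond the work. Origin: centre of its base.
Not all that is in view belongs to the job. Leave any green look-alike of the flask_1 alone. Leave any green look-alike of the carton alone.

How it is judged:
On the way, in this order (a step that is already met when the one before it is completed fails the run):
1. the carton lies flat in the blue bin, let go (z of carton in the frame of bin below 0.012 m and x of carton in the frame of bin between -0.07 and 0.07 m and y of carton in the frame of bin between -0.07 and 0.07 m and angle between carton's own z axis and vertical below 0.12 rad and contact force between the fingers and carton below 0.1 N), for 0.2 s.
2. one of the two flasks is down in an empty dimple while still held ((((distance between flask_1_bulb and pocket_b below 0.008 m or distance between flask_1_bulb and pocket_c below 0.008 m) and contact force between the fingers and flask_1 above 0.5 N) or ((distance between flask_2_bulb and pocket_b below 0.008 m or distance between flask_2_bulb and pocket_c below 0.008 m) and contact force between the fingers and flask_2 above 0.5 N))), for 0.1 s.
3. both flasks are down in the dimples, the second one still held ((distance between flask_1_bulb and pocket_b below 0.008 m or distance between flask_1_bulb and pocket_c below 0.008 m) and (distance between flask_2_bulb and pocket_b below 0.008 m or distance between flask_2_bulb and pocket_c below 0.008 m) and (contact force between the fingers and flask_1 above 0.5 N or contact force between the fingers and flask_2 above 0.5 N)), for 0.1 s.
At the end, for the whole second after the job is handed in: The carton lies flat on the bin's floor; each of the two flasks sits in its own one of the two formerly empty dimples, bulb centre within 8 mm of the seated point, neck within 17 degrees of upright and at rest; the stored flask is still seated upright in its dimple (all of step 1 and ((distance between flask_1_bulb and pocket_b below 0.008 m and distance between flask_2_bulb and pocket_c below 0.008 m) or (distance between flask_1_bulb and pocket_c below 0.008 m and distance between flask_2_bulb and pocket_b below 0.008 m)) and distance between flask_stored_bulb and pocket_a below 0.008 m and angle between each of flask_1, flask_2, flask_stored's own z axis and vertical below 0.3 rad and linear speed of each of flask_1, flask_2 below 0.02 m/s); the robot touches nothing.
It fails at once if a flask pressed or knocked against the tray, another flask, the bin, the carton, the bench or the steel tray with more than 20 N (contact force between any of flask_1, flask_2 and tray above 20 N or contact force between any of flask_1, flask_2 and flask_stored above 20 N or contact force between any of flask_1, flask_2 and bin above 20 N or contact force between any of flask_1, flask_2 and carton above 20 N or contact force between any of flask_1, flask_2 and table above 20 N or contact force between any of flask_1, flask_2 and steel_tray above 20 N or contact force between flask_1 and flask_2 above 20 N).
It fails at once if one of the two flasks tipped more than 35 degrees (angle between any of flask_1, flask_2's own z axis and vertical above 0.61 rad).
It fails at once if the stored flask shifted by more than 15 mm or tipped more than 25 degrees (distance of flask_stored_bulb from where it was at the start of the episode above 0.015 m or angle between flask_stored's own z axis and vertical above 0.44 rad).
It fails at once if a syrup bottle or the carton stack shifted by more than 30 mm (distance of any of bottle_1, bottle_2, carton_stack from where it was at the start of the episode above 0.03 m).
It also fails if it takes over 72 s, if anything falls off the work surface, if the arm or the gripper's body presses on something with over 40 N, if the wrist force passes 120 N, or if a joint passes its speed limit or range.

## Working session

There is one attempt and no reset: what is moved stays moved. The work goes in short steps, Python scripts to look and compute and a tool call to move; the robot and the scene stay as the last step left them, time stands still between calls to the robot, and variables do not carry over. Pictures are saved under pics/ and viewed, at most 10 in all, crops included, and the job is handed in when it is done.

Besides the shell and the picture viewer there is one more tool, called after "Emit:" by a JSON object that holds its "fn" and its "kwargs". move_arm: Moves the arm, as the interface text tells. Its arguments: {"type":"object","properties":{"series":{"type":"string"},"jaw":{"type":"number"},"newtons":{"type":"number"}},"required":["series"]}

```bash
mkdir -p pics; cat > h.py <<'E'
from rig import robot
import numpy as np, cv2
from scipy.spatial.transform import Rotation as R
def save(c,n): cv2.imwrite('pics/'+n+'.png',cv2.cvtColor(c['img'],cv2.COLOR_RGB2BGR))
def proj(c,p):
    p=c['world_to_cam']@np.r_[p,1]; u=c['mtx']@p[:3]; return u[:2]/u[2]
def ray(c,uv,z):
    W=np.linalg.inv(c['world_to_cam']); d=W[:3,:3]@np.linalg.inv(c['mtx'])@np.r_[uv,1]; o=W[:3,3]
    return o+d*(z-o[2])/d[2]
def look(c,names,f='tip_of'):
    for n in names:
        for d in getattr(robot,f)(c,n): print(c['shot'],n,round(d['p'],2),np.round(d['xyz'],3),np.round(proj(c,d['xyz'])))
E
python3 - <<'E'
from h import *
o=robot.get_obs();print(o)
t=robot.camera('top');s=robot.camera('side')
cv2.imwrite('pics/a.png',cv2.cvtColor(np.vstack([t['img'],s['img']]),cv2.COLOR_RGB2BGR)[:, :])
im=cv2.imread('pics/a.png');cv2.imwrite('pics/a.png',cv2.resize(im,(480,600))); save(t,'top');save(s,'side')
N=['tray','pocket_a','pocket_b','flask_1','flask_1_bulb','carton','bin','steel_tray','flask_stored_bulb','carton_stack','bottle_1']
look(t,N);look(s,N)
E
```

```text
{'time': 0.0, 'q': array([-1.40349613e+00,  5.28447694e-01,  1.43388784e+00,  8.50314092e-06,
        1.18138745e+00, -1.78549322e-01]), 'joint_velocities': array([-1.31872464e-04,  1.25710137e-05,  1.42131662e-03,  3.13569666e-04,
       -8.06391382e-04, -1.39606537e-03]), 'joint_torque': array([ 7.86185465e-04, -4.40033519e+01, -1.76593226e+01,  6.34428626e-02,
        5.80936612e-02, -1.76323988e-04]), 'position': array([ 0.21175902, -0.58731503,  0.24358753]), 'tool_rot': array([ 9.85085454e-01,  1.72062529e-01,  9.92256052e-06, -1.06512935e-03]), 'ft_force': array([ 0.52309924,  0.07430925, -0.40141263]), 'moment': array([-0.01871059,  0.00361777,  0.03967097]), 'grip_force': 0.0, 'grip_width': 0.08703357238945662}
1 tray 0.93 [ 0.551  0.049 -0.   ] [306. 167.]
1 pocket_a 0.95 [0.552 0.051 0.035] [305. 165.]
1 pocket_a 0.65 [0.637 0.01  0.039] [320. 136.]
1 pocket_a 0.63 [0.462 0.086 0.037] [292. 197.]
1 pocket_b 0.95 [0.552 0.051 0.035] [305. 165.]
1 pocket_b 0.65 [0.637 0.01  0.039] [320. 136.]
1 pocket_b 0.63 [0.462 0.086 0.037] [292. 197.]
1 flask_1 0.77 [ 0.404 -0.358  0.02
[... 1258 characters left out ...]
b 0.89 [0.638 0.008 0.04 ] [270. 206.]
2 pocket_b 0.74 [0.552 0.047 0.039] [287. 225.]
2 flask_1 0.88 [ 0.44  -0.204 -0.002] [365. 202.]
2 flask_1 0.74 [ 0.407 -0.346  0.022] [394. 177.]
2 flask_1 0.57 [ 0.519 -0.35   0.022] [363. 166.]
2 flask_1_bulb 0.66 [ 0.442 -0.208  0.034] [366. 191.]
2 flask_1_bulb 0.6 [ 0.409 -0.349  0.05 ] [395. 169.]
2 carton 0.77 [0.596 0.019 0.04 ] [279. 213.]
2 bin 0.93 [ 0.475  0.35  -0.002] [233. 336.]
2 steel_tray 0.63 [ 0.468 -0.347 -0.004] [376. 177.]
2 flask_stored_bulb 0.7 [0.464 0.088 0.04 ] [306. 247.]
2 carton_stack 0.95 [ 0.719 -0.266  0.   ] [300. 165.]
2 bottle_1 0.96 [0.708 0.347 0.   ] [157. 286.]
2 bottle_1 0.71 [ 0.736  0.249 -0.002] [181. 256.]
```

View pics/top.png

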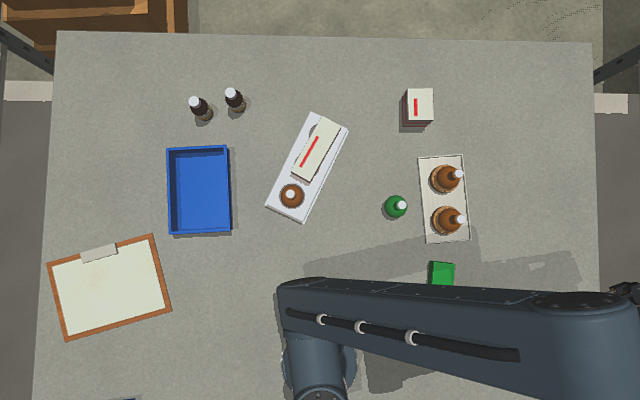

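View pics/side.png

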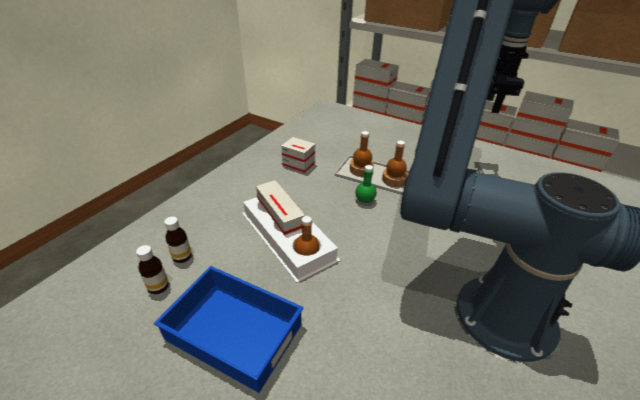

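The candidates, with top-view pixels:
- **Flasks:** amber at (447,178) and (448,220), both on cork rings on the steel tray, are the ones I want. Stored amber at (291,195) and green at (395,207) stay put.
- **Cartons:** the white one with a red band on the tray at (315,150) is the target. The stack at (418,105) and the green one at (442,272) stay put.

The bin is at (200,190). Next I'll move above the tray for a close look.

```bash
cat >> h.py <<'E'
def go(x,y,z,yaw):
    "print tool-frame shift (mm) and rotvec (deg) to reach TCP x,y,z, tool down, tool x at yaw deg"
    o=robot.get_obs(); T=R.from_quat(o['tool_rot'])
    G=R.from_euler('z',yaw,degrees=True)*R.from_euler('x',180,degrees=True)
    print('t%.1f'%o['time'],np.round(o['position'],4),'go',np.round(T.inv().apply(np.r_[x,y,z]-o['position'])*1e3,1),np.round((T.inv()*G).as_rotvec(degrees=True),1))
E
python3 - <<'E'
from h import *
go(.56,.03,.36,-24)
E
```

```text
t1.2 [ 0.2119 -0.588   0.2445] go [ 537.  -463.4 -115.5] [ 0.   0.  43.8]
```

Emit:
{"fn": "move_arm", "kwargs": {"series": "30 -26 -14 0 0 5;60 -52 -28 0 0 11;90 -78 -42 0 0 17;120 -104 -56 0 0 23;150 -130 -70 0 0 29;180 -156 -84 0 0 34;210 -182 -98 0 0 39;240 -208 -115 0 0 44", "jaw": 1}}

```text
time: 1.87
position: [0.3655, -0.3124, 0.3583]
tool_rot: [0.977, -0.212, -0.0, -0.0]
ft_force: [1.2, -0.0, 0.1]
grip_width: 0.087
grip_force: 0.0
```

```bash
python3 - <<'E'
from h import *
go(.56,.03,.36,-24)
E
```

```text
t1.9 [ 0.3655 -0.3124  0.3583] go [  35.3 -392.2   -1.5] [-0.   0.  -0.5]
```

Emit:
{"fn": "move_arm", "kwargs": {"series": "3 -40 0 0 0 0;7 -81 0 0 0 0;11 -122 0 0 0 0;15 -163 0 0 0 0;19 -204 0 0 0 0;23 -245 0 0 0 0;27 -285 0 0 0 0;30 -325 0 0 0 0"}}

```text
time: 2.53
position: [0.5264, -0.0284, 0.3581]
tool_rot: [0.978, -0.209, 0.0, 0.0]
ft_force: [0.5, -1.6, 0.3]
grip_width: 0.0871
grip_force: 0.0
```

Emit:
{"fn": "move_arm", "kwargs": {"series": "2 -35 0 0 0 0;5 -65 0 0 0 0;5 -65 0 0 0 0"}}

```text
time: 2.78
position: [0.5589, 0.0316, 0.3578]
tool_rot: [0.978, -0.207, 0.001, -0.001]
ft_force: [-0.5, -0.1, -1.2]
grip_width: 0.0869
grip_force: 0.0
```

```bash
python3 - <<'E'
from h import *
go(.594,.021,.36,-24)
w=robot.camera('wrist'); save(w,'w1')
N=['tray','pocket_b','carton','flask_stored_bulb','bin']
look(w,N); look(w,['carton'],'search_frame')
t=robot.camera('top');look(t,['flask_1','flask_1_bulb','bin','carton','steel_tray'])
E
```

```text
t2.8 [0.5589 0.0316 0.3578] go [36.4 -4.6 -2.2] [-0.2 -0.1  0.1]
3 carton 0.95 [ 0.205 -0.332  0.001] [608. 260.]
3 carton 0.94 [0.596 0.018 0.046] [325. 132.]
3 carton 0.32 [0.732 0.251 0.001] [143. 109.]
3 carton 0.28 [ 0.531 -0.347  0.022] [591.  64.]
3 flask_stored_bulb 0.76 [0.462 0.083 0.038] [321. 231.]
3 flask_stored_bulb 0.75 [ 0.526 -0.347  0.02 ] [590.  68.]
3 bin 0.9 [ 0.475  0.343 -0.002] [181. 272.]
3 bin 0.52 [ 0.407 -0.353  0.023] [612. 147.]
3 carton 0.98 [ 0.274 -0.33   0.042] [622. 236.]
3 carton 0.95 [0.602 0.013 0.092] [326. 129.]
4 flask_1 0.85 [ 0.405 -0.354  0.023] [447. 220.]
4 flask_1 0.82 [ 0.525 -0.346  0.023] [444. 178.]
4 flask_1_bulb 0.78 [ 0.41  -0.351  0.056] [449. 219.]
4 flask_1_bulb 0.75 [ 0.443 -0.205  0.032] [395. 206.]
4 bin 0.59 [0.48  0.346 0.004] [202. 190.]
4 carton 0.97 [0.594 0.019 0.047] [316. 150.]
4 carton 0.93 [ 0.201 -0.333  0.002] [437. 292.]
4 steel_tray 0.94 [ 0.473 -0.35   0.002] [443. 197.]
```

View pics/w1.png

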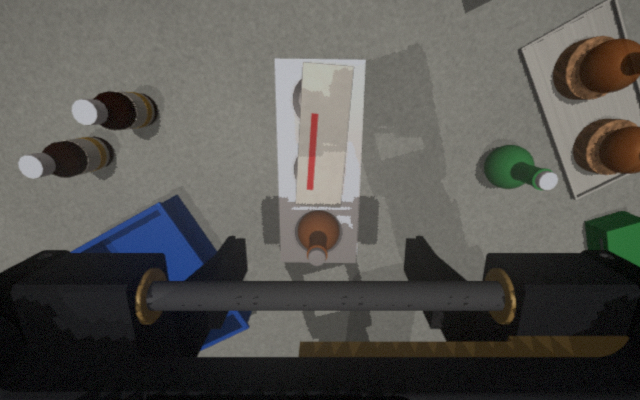

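The wrist view shows the white carton with its red band on the tray, top face corners at about (304,63), (354,68), (342,205) and (296,203). It is turned a few degrees from the tray, and the stored flask stands at (320,235). I'll check one close crop.

```bash
python3 - <<'E'
from h import *
im=cv2.imread('pics/w1.png')[50:220,260:380]
cv2.imwrite('pics/c1.png',cv2.resize(im,None,fx=3.5,fy=3.5,interpolation=cv2.INTER_CUBIC))
E
```

```text
(no output)
```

View pics/c1.png

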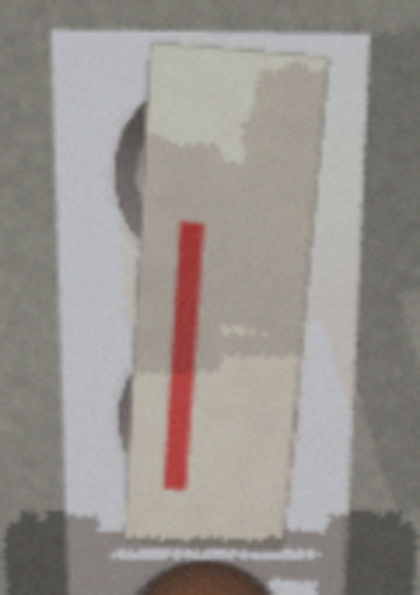

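The crop confirms the choice: the carton top spans crop corners (152,43), (328,60), (283,541) and (127,536). The rims of the empty dimples show on its left.

```bash
python3 - <<'E'
from h import *
w=robot.camera('wrist')
P=np.array([[152,43],[328,60],[283,541],[127,536]])/3.5+[260,50]
W=np.array([ray(w,p,.09) for p in P]);print(W.round(3),W.mean(0))
for a,b in((3,0),(2,1),(0,1),(3,2)):
    d=W[b]-W[a];print(np.linalg.norm(d),np.degrees(np.arctan2(d[1],d[0])))
m=W.mean(0)
go(m[0],m[1],.2,-28)
E
```

```text
[[ 0.679  0.     0.09 ]
 [ 0.65  -0.051  0.09 ]
 [ 0.502  0.029  0.09 ]
 [ 0.528  0.082  0.09 ]] [0.58991686 0.015161   0.09      ]
0.17202561054144802 -28.433213177286856
0.16875448218935116 -28.470366544679056
0.05878714068189364 -119.29758379415786
0.058719450795542645 -116.10605413510586
t3.5 [0.5568 0.0266 0.3579] go [ 34.9  -3.2 157.9] [-0.  -0.   3.8]
```

Emit:
{"fn": "move_arm", "kwargs": {"series": "9 -1 40 0 0 2;18 -2 80 0 0 4;28 -3 120 0 0 4;37 -4 158 0 0 4;37 -4 158 0 0 4;37 -4 158 0 0 4"}}

```text
time: 3.98
position: [0.5909, 0.0154, 0.1977]
tool_rot: [0.97, -0.244, -0.003, 0.0]
ft_force: [0.2, -0.7, 0.2]
grip_width: 0.087
grip_force: 0.0
```

```bash
python3 - <<'E'
from h import *
go(.592,.017,.074,-28.3)
w=robot.camera('wrist'); save(w,'w2'); look(w,['carton'])
E
```

```text
t4.0 [0.5909 0.0154 0.1977] go [  0.9  -2.1 123.7] [0.1 0.3 0.1]
6 carton 0.76 [0.598 0.018 0.044] [320. 184.]
```

View pics/w2.png

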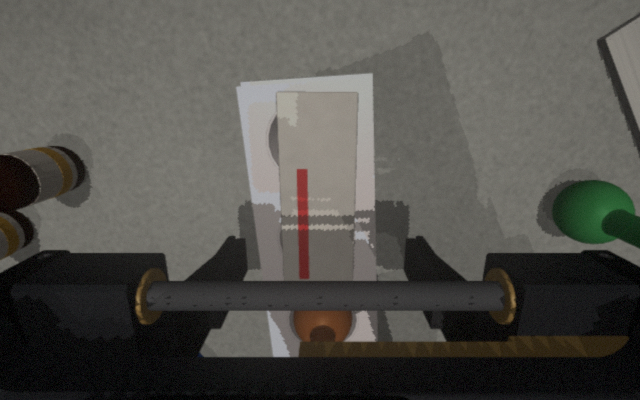

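The carton is square to the fingers and between them (columns 277–357, fingers at 246–406). Next I'll descend and grip.

Emit:
{"fn": "move_arm", "kwargs": {"series": "2 -2 30 0 0 0;4 -2 60 0 0 0;4 -2 90 0 0 0;4 -2 110 0 0 0;4 -2 123 0 0 0;4 -2 123 0 0 0"}}

```text
time: 4.58
position: [0.5969, 0.0154, 0.0776]
tool_rot: [0.97, -0.243, 0.0, -0.0]
ft_force: [-1.0, -0.3, -0.1]
grip_width: 0.0871
grip_force: 0.0
```

Emit:
{"fn": "move_arm", "kwargs": {"series": "0 0 0 0 0 0;0 0 0 0 0 0;0 0 0 0 0 0;0 0 0 0 0 0;0 0 0 0 0 0;0 0 0 0 0 0", "jaw": 0, "newtons": 30}}

```text
time: 5.08
position: [0.598, 0.0155, 0.0783]
tool_rot: [0.97, -0.244, 0.002, -0.001]
ft_force: [-0.1, 1.1, 6.4]
grip_width: 0.0599
grip_force: 30.0
```

Emit:
{"fn": "move_arm", "kwargs": {"series": "0 0 -15 0 0 0;0 0 -40 0 0 0;0 0 -70 0 0 0;0 0 -100 0 0 0;0 0 -130 0 0 0;0 0 -150 0 0 0"}}

```text
time: 5.58
position: [0.597, 0.015, 0.2292]
tool_rot: [0.97, -0.243, 0.001, 0.0]
ft_force: [1.2, 0.2, -1.3]
grip_width: 0.0599
grip_force: 30.0
```

```bash
python3 - <<'E'
from h import *
go(.477,.347,.22,0)
E
```

```text
t5.6 [0.597  0.015  0.2292] go [-262.6 -236.     8.7] [  0.   -0.1 -28.2]
```

Emit:
{"fn": "move_arm", "kwargs": {"series": "-25 -22 0 0 0 -3;-55 -49 0 0 0 -7;-88 -79 0 0 0 -11;-120 -108 0 0 0 -15;-152 -137 0 0 0 -19;-184 -166 0 0 0 -23;-216 -194 0 0 0 -27;-235 -211 8 0 0 -28"}}

```text
time: 6.25
position: [0.4881, 0.3147, 0.2196]
tool_rot: [1.0, 0.0, 0.001, -0.0]
ft_force: [1.8, -0.1, -2.7]
grip_width: 0.0597
grip_force: 30.0
```

```bash
python3 - <<'E'
from h import *
go(.477,.347,.1,0)
t=robot.camera('top'); save(t,'top2'); s=robot.camera('side')
for c in (t,s): look(c,['bin','tray','pocket_b','carton'])
E
```

```text
t6.2 [0.4881 0.3147 0.2196] go [-11.2 -32.2 119.6] [-0.  -0.1  0. ]
7 bin 0.73 [0.482 0.347 0.001] [202. 189.]
7 bin 0.23 [0.636 0.005 0.04 ] [322. 136.]
7 tray 0.83 [0.55  0.048 0.001] [306. 168.]
7 pocket_b 0.91 [0.462 0.085 0.041] [292. 197.]
7 pocket_b 0.77 [0.636 0.01  0.038] [320. 136.]
7 pocket_b 0.68 [0.547 0.049 0.035] [305. 167.]
7 carton 0.86 [0.48  0.314 0.185] [196. 183.]
7 carton 0.72 [ 0.203 -0.335  0.002] [438. 291.]
8 bin 0.73 [0.475 0.347 0.   ] [234. 334.]
8 tray 0.86 [ 0.554  0.048 -0.004] [286. 237.]
8 pocket_b 0.97 [0.635 0.009 0.044] [270. 205.]
8 pocket_b 0.8 [0.554 0.047 0.038] [286. 225.]
8 pocket_b 0.79 [0.468 0.09  0.038] [304. 247.]
8 carton 0.96 [ 0.2   -0.329 -0.002] [455. 207.]
8 carton 0.61 [ 0.408 -0.35   0.049] [395. 169.]
8 carton 0.56 [0.476 0.321 0.183] [230. 266.]
```

View pics/top2.png

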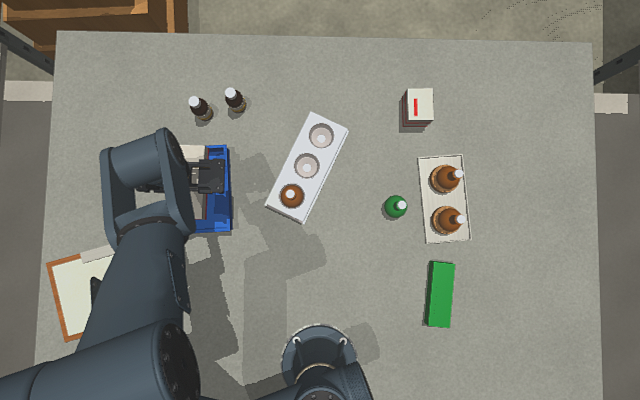

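The top view shows both dimples clear, at (306,165) and (320,136), and the carton hanging over the bin. I'll lower it in.

Emit:
{"fn": "move_arm", "kwargs": {"series": "-11 -32 0 0 0 0;-11 -32 30 0 0 0;-11 -32 65 0 0 0;-11 -32 100 0 0 0;-11 -32 130 0 0 0;-11 -32 150 0 0 0;-11 -32 165 0 0 0;-11 -32 172 0 0 0"}}

```text
time: 7.42
position: [0.4778, 0.3428, 0.0444]
tool_rot: [1.0, -0.002, -0.002, 0.001]
ft_force: [0.8, -0.1, -1.9]
grip_width: 0.0595
grip_force: 30.0
```

```bash
python3 - <<'E'
from h import *
go(.477,.347,.039,0); print(robot.get_obs()['ft_force'])
E
```

```text
t7.4 [0.4778 0.3428 0.0444] go [-0.8 -4.2  5.4] [ 0.1  0.2 -0.3]
[ 0.81305004 -0.12807413 -1.91052337]
```

Emit:
{"fn": "move_arm", "kwargs": {"series": "0 -1 2 0 0 0;0 -1 4 0 0 0;0 -1 6 0 0 0;0 -1 6 0 0 0"}}

```text
time: 7.75
position: [0.4791, 0.3455, 0.0417]
tool_rot: [1.0, -0.002, 0.001, -0.0]
ft_force: [0.4, -1.1, -2.6]
grip_width: 0.0595
grip_force: 30.0
```

Emit:
{"fn": "move_arm", "kwargs": {"series": "0 0 0 0 0 0;0 0 0 0 0 0;0 0 0 0 0 0;0 0 0 0 0 0;0 0 0 0 0 0", "jaw": 0.9}}

```text
time: 8.17
position: [0.4786, 0.3454, 0.0412]
tool_rot: [1.0, -0.002, 0.0, -0.0]
ft_force: [1.0, 0.8, 0.4]
grip_width: 0.0774
grip_force: 0.0
```

Emit:
{"fn": "move_arm", "kwargs": {"series": "0 0 -25 0 0 0;0 0 -60 0 0 0;0 0 -100 0 0 0;0 0 -140 0 0 0;0 0 -180 0 0 0;0 0 -220 0 0 0;0 0 -250 0 0 0"}}

```text
time: 8.75
position: [0.4789, 0.3456, 0.2948]
tool_rot: [1.0, -0.002, 0.002, -0.001]
ft_force: [0.7, -0.1, -0.4]
grip_width: 0.0781
grip_force: 0.0
```

```bash
python3 - <<'E'
from h import *
go(.53,-.2,.29,-24)
s=robot.camera('side'); w=robot.camera('wrist'); t=robot.camera('top')
look(s,['carton','flask_1','flask_1_bulb']);look(w,['carton','bin']);look(t,['flask_1_bulb','flask_1'])
cv2.imwrite('pics/d.png',cv2.cvtColor(np.hstack([s['img'][230:,100:400],w['img'][120:290,:]][:1]),cv2.COLOR_RGB2BGR))
E
```

```text
t8.8 [0.4789 0.3456 0.2948] go [ 52.8 545.4   4. ] [-0.2 -0.2 23.8]
9 carton 0.88 [0.474 0.343 0.004] [235. 332.]
9 carton 0.87 [ 0.202 -0.33  -0.   ] [454. 206.]
9 flask_1 0.86 [ 0.521 -0.346  0.023] [362. 166.]
9 flask_1 0.76 [ 0.406 -0.35   0.02 ] [395. 176.]
9 flask_1 0.7 [ 0.438 -0.206 -0.001] [366. 201.]
9 flask_1_bulb 0.81 [ 0.408 -0.35   0.048] [395. 169.]
9 flask_1_bulb 0.64 [ 0.443 -0.207  0.031] [366. 192.]
10 carton 0.9 [0.473 0.344 0.003] [330. 172.]
11 flask_1_bulb 0.57 [ 0.443 -0.204  0.03 ] [395. 206.]
11 flask_1_bulb 0.56 [ 0.413 -0.348  0.052] [448. 217.]
11 flask_1_bulb 0.35 [0.465 0.088 0.04 ] [291. 196.]
11 flask_1 0.97 [ 0.409 -0.354  0.023] [447. 219.]
11 flask_1 0.81 [ 0.525 -0.348  0.02 ] [444. 178.]
11 flask_1 0.76 [ 0.439 -0.206 -0.003] [393. 208.]
```

View pics/d.png

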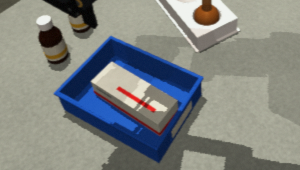

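The carton lies flat in the bin at (235,332) in the side view. On to the far flask at about (0.524,-0.348).

Emit:
{"fn": "move_arm", "kwargs": {"series": "0 41 0 0 0 0;0 82 0 0 0 0;0 123 0 0 0 0;0 164 0 0 0 0;0 205 0 0 0 0;0 246 0 0 0 0;0 287 0 0 0 0;0 328 0 0 0 0", "jaw": 1}}

```text
time: 9.92
position: [0.4766, 0.0155, 0.2902]
tool_rot: [1.0, -0.002, -0.001, -0.0]
ft_force: [0.7, 0.3, -0.3]
grip_width: 0.0865
grip_force: 0.0
```

Emit:
{"fn": "move_arm", "kwargs": {"series": "0 41 0 0 0 0;0 82 0 0 0 0;0 123 0 0 0 0;0 164 0 0 0 0;0 205 0 0 0 0;0 246 0 0 0 0;0 287 0 0 0 0;0 328 0 0 0 0"}}

```text
time: 10.58
position: [0.4755, -0.3127, 0.2899]
tool_rot: [1.0, -0.002, -0.001, -0.001]
ft_force: [0.7, 0.4, 0.6]
grip_width: 0.087
grip_force: 0.0
```

```bash
python3 - <<'E'
from h import *
go(.46,-.348,.28,0)
E
```

```text
t10.6 [ 0.4755 -0.3127  0.2899] go [-15.4  35.4   9.9] [-0.1  0.1 -0.2]
```

Emit:
{"fn": "move_arm", "kwargs": {"series": "-15 35 0 0 0 0;-15 35 0 0 0 0;-15 35 0 0 0 0"}}

```text
time: 10.83
position: [0.46, -0.3475, 0.2895]
tool_rot: [1.0, -0.004, -0.001, -0.001]
ft_force: [0.7, 0.9, -0.0]
grip_width: 0.0868
grip_force: 0.0
```

```bash
python3 - <<'E'
from h import *
go(.524,-.348,.28,0)
w=robot.camera('wrist'); save(w,'w3'); np.savez('w3',**{k:w[k] for k in('mtx','world_to_cam')})
look(w,['flask_1','flask_1_bulb'])
E
```

```text
t10.8 [ 0.46   -0.3475  0.2895] go [64.   0.   9.4] [-0.1  0.1 -0.4]
12 flask_1 0.88 [ 0.446 -0.204  0.   ] [221. 174.]
12 flask_1 0.83 [ 0.525 -0.35   0.02 ] [328. 114.]
12 flask_1 0.77 [ 0.41  -0.352  0.021] [330. 204.]
12 flask_1_bulb 0.79 [ 0.443 -0.206  0.034] [214. 183.]
12 flask_1_bulb 0.58 [ 0.407 -0.351  0.053] [330. 214.]
```

View pics/w3.png

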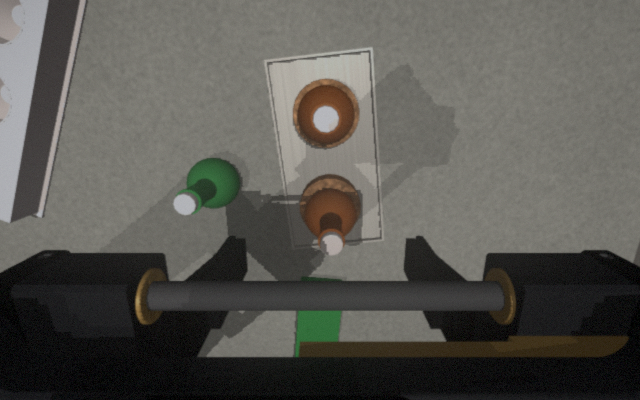

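The wrist view shows the far amber flask's stopper at (326,119) and the near one's at (332,244). The green flask is off to the left at (185,203).

```bash
python3 - <<'E'
from h import *
w=np.load('w3.npz')
print(np.linalg.inv(w['world_to_cam'])[:3,3])
a=ray(w,(326,119),.144); b=ray(w,(332,244),.144); print(a,b)
go(a[0],a[1],.20,0)
E
```

```text
[ 0.53993928 -0.34689199  0.42886969]
[ 0.52502217 -0.34699398  0.144     ] [ 0.40869833 -0.35207308  0.144     ]
t11.0 [ 0.461  -0.3442  0.2902] go [64.1  2.8 90.1] [-0.1  0.1 -0.1]
```

Emit:
{"fn": "move_arm", "kwargs": {"series": "22 1 5 0 0 0;44 2 20 0 0 0;64 2 45 0 0 0;64 2 70 0 0 0;64 2 90 0 0 0;64 2 90 0 0 0;64 2 90 0 0 0"}}

```text
time: 11.57
position: [0.5251, -0.3457, 0.1999]
tool_rot: [1.0, -0.0, -0.001, -0.001]
ft_force: [0.8, 0.0, -0.3]
grip_width: 0.087
grip_force: 0.0
```

```bash
cat >> h.py <<'E'
def meas(n=5):
    P=[]
    for i in range(n): robot.camera('wrist'); P.append(robot.get_obs()['position'])
    return np.mean(P,0),np.std(P,0)
E
python3 - <<'E'
from h import *
print(meas(4)); go(.525,-.3475,.112,0)
w=robot.camera('wrist'); look(w,['flask_1_bulb','flask_1'])
g=cv2.cvtColor(w['img'],cv2.COLOR_RGB2GRAY); cv2.imwrite('pics/w4.png',cv2.cvtColor(w['img'],cv2.COLOR_RGB2BGR)[100:400,120:520])
E
```

```text
(array([ 0.52598947, -0.3477137 ,  0.20235178]), array([0.00013746, 0.00054896, 0.00057064]))
t11.8 [ 0.526  -0.3483  0.2029] go [-1.3 -1.  90.9] [ 0.1 -0.2 -0.2]
17 flask_1_bulb 0.97 [ 0.409 -0.353  0.055] [331. 302.]
17 flask_1_bulb 0.86 [ 0.444 -0.205  0.032] [191. 261.]
17 flask_1 0.75 [ 0.444 -0.208 -0.002] [205. 247.]
17 flask_1 0.72 [ 0.529 -0.344  0.019] [322. 180.]
17 flask_1 0.63 [ 0.408 -0.355  0.02 ] [332. 285.]
```

View pics/w4.png

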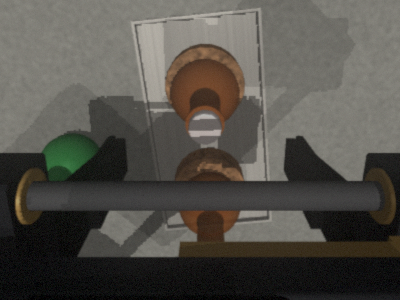

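The far stopper sits at crop (205,125), centred between the fingers. I'll descend and grip the neck.

Emit:
{"fn": "move_arm", "kwargs": {"series": "-1 0 15 0 0 0;-1 0 30 0 0 0;-1 0 45 0 0 0;-1 0 60 0 0 0;-1 0 72 0 0 0;-1 0 82 0 0 0;-1 0 88 0 0 0;-1 0 88 0 0 0"}}

```text
time: 12.58
position: [0.5235, -0.3475, 0.1116]
tool_rot: [1.0, -0.002, -0.001, -0.001]
ft_force: [0.1, -0.5, 0.1]
grip_width: 0.087
grip_force: 0.0
```

Emit:
{"fn": "move_arm", "kwargs": {"series": "0 0 0 0 0 0;0 0 0 0 0 0;0 0 0 0 0 0;0 0 0 0 0 0;0 0 0 0 0 0;0 0 0 0 0 0;0 0 0 0 0 0;0 0 0 0 0 0", "jaw": 0, "newtons": 15}}

```text
time: 13.25
position: [0.5241, -0.3479, 0.1129]
tool_rot: [1.0, -0.002, 0.0, 0.0]
ft_force: [-0.4, -0.1, 0.5]
grip_width: 0.0417
grip_force: 0.0
```

```bash
python3 - <<'E'
from h import *
print(meas(3)); o=robot.get_obs();print(o['grip_width'],o['grip_force'])
s=robot.camera('side');look(s,['flask_1'])
E
```

```text
(array([ 0.52408019, -0.34790206,  0.11282126]), array([1.06490325e-05, 6.95872744e-06, 3.97990884e-05]))
0.02979927223508647 0.0
21 flask_1 0.69 [ 0.442 -0.205 -0.001] [365. 201.]
21 flask_1 0.52 [ 0.408 -0.35   0.021] [394. 176.]
21 flask_1 0.5 [ 0.521 -0.351  0.024] [363. 165.]
```

Emit:
{"fn": "move_arm", "kwargs": {"series": "0 0 0 0 0 0;0 0 0 0 0 0;0 0 0 0 0 0;0 0 0 0 0 0;0 0 0 0 0 0"}}

```text
time: 13.92
position: [0.5241, -0.3479, 0.1128]
tool_rot: [1.0, -0.002, 0.0, 0.0]
ft_force: [-0.7, 0.1, -0.2]
grip_width: 0.024
grip_force: 15.0
```

Emit:
{"fn": "move_arm", "kwargs": {"series": "0 0 -3 0 0 0;0 0 -8 0 0 0;0 0 -16 0 0 0;0 0 -28 0 0 0;0 0 -45 0 0 0;0 0 -65 0 0 0;0 0 -88 0 0 0;0 0 -110 0 0 0"}}

```text
time: 14.58
position: [0.5241, -0.3479, 0.2251]
tool_rot: [1.0, -0.002, 0.0, 0.0]
ft_force: [0.8, -0.1, -0.5]
grip_width: 0.0235
grip_force: 15.0
```

Emit:
{"fn": "move_arm", "kwargs": {"series": "0 0 -20 0 0 0;0 0 -32 0 0 0;0 0 -38 0 0 0;0 0 -38 0 0 0"}}

```text
time: 14.92
position: [0.5248, -0.3485, 0.2636]
tool_rot: [1.0, -0.002, 0.002, 0.002]
ft_force: [0.9, -0.3, -1.6]
grip_width: 0.0235
grip_force: 15.0
```

```bash
python3 - <<'E'
from h import *
# pocket positions from fresh views
t=robot.camera('top');s=robot.camera('side');w=robot.camera('wrist')
cv2.imwrite('pics/e.png',cv2.cvtColor(np.hstack([s['img'][50:350,220:520],t['img'][60:360,200:500]]),cv2.COLOR_RGB2BGR)); save(t,'top3')
look(t,['pocket_b','tray','flask_1','flask_1_bulb']);look(s,['pocket_b','flask_1','flask_1_bulb'])
print(robot.get_obs())
E
```

```text
22 pocket_b 0.94 [0.464 0.085 0.041] [292. 196.]
22 pocket_b 0.93 [0.552 0.049 0.036] [306. 165.]
22 pocket_b 0.67 [0.637 0.01  0.04 ] [320. 136.]
22 tray 0.95 [0.548 0.048 0.002] [306. 168.]
22 tray 0.24 [0.635 0.007 0.04 ] [321. 136.]
22 flask_1 0.71 [ 0.404 -0.353  0.024] [446. 221.]
22 flask_1 0.62 [ 0.441 -0.208 -0.005] [394. 207.]
22 flask_1_bulb 0.72 [ 0.411 -0.352  0.054] [449. 218.]
22 flask_1_bulb 0.39 [ 0.443 -0.202  0.031] [394. 206.]
23 pocket_b 0.82 [0.638 0.007 0.043] [269. 205.]
23 pocket_b 0.8 [0.555 0.048 0.04 ] [285. 225.]
23 pocket_b 0.63 [0.469 0.089 0.038] [304. 247.]
23 flask_1 0.88 [ 0.407 -0.349  0.021] [394. 176.]
23 flask_1 0.86 [ 0.523 -0.345  0.173] [366. 124.]
23 flask_1 0.78 [ 0.442 -0.204 -0.001] [364. 201.]
23 flask_1_bulb 0.72 [ 0.406 -0.349  0.045] [396. 170.]
23 flask_1_bulb 0.6 [ 0.441 -0.205  0.033] [366. 192.]
{'time': 15.4167, 'q': array([-7.63468200e-01,  5.17049427e-01,  1.40444622e+00,  3.31725271e-05,
        1.22124672e+00,  8.10628982e-01]), 'joint_velocities': array([ 7.67475707e-05, -4.95096621e-03, -5.28796127e-03, -1.46561192e-03,
        2.04888456e-04,  1.05662588e-03]), 'joint_torque': array([ 2.58591601e-03, -4.45592415e+01, -1.85147113e+01,  7.51081109e-02,
       -2.32150097e-02, -1.62966735e-04]), 'position': array([ 0.52394058, -0.34779249,  0.2601503 ]), 'tool_rot': array([ 9.99998463e-01, -1.65611586e-03, -4.05203232e-04, -4.08062101e-04]), 'ft_force': array([ 0.10427251,  0.83460936, -1.16080796]), 'moment': array([0.03634041, 0.01242798, 0.01528379]), 'grip_force': 14.999782957602292, 'grip_width': 0.02344648619693679}
```

View pics/e.png

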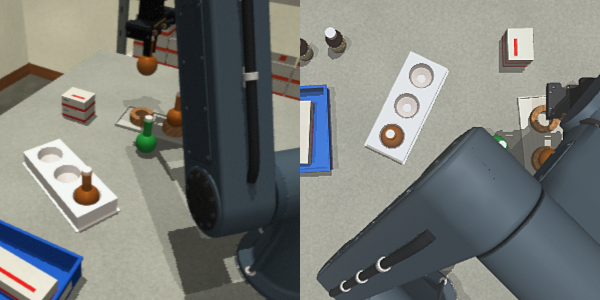

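The far flask hangs upright in the gripper, with its bulb at side pixel (366,115), and the dimples are clear. I'll carry it to the far dimple c at (0.6375,0.009).

```bash
python3 - <<'E'
from h import *
go(.6375,.009,.26,-24.5)
E
```

```text
t15.4 [ 0.5239 -0.3478  0.2602] go [ 112.4 -357.2    0.4] [-0.   0.1 24.3]
```

Emit:
{"fn": "move_arm", "kwargs": {"series": "1 -3 0 0 0 0;4 -12 0 0 0 1;8 -26 0 0 0 2;14 -44 0 0 0 3;21 -66 0 0 0 5;28 -90 0 0 0 7;36 -115 0 0 0 9;44 -140 0 0 0 11"}}

```text
time: 16.08
position: [0.5687, -0.2068, 0.2608]
tool_rot: [0.995, -0.099, -0.0, -0.0]
ft_force: [0.3, 0.6, -1.0]
grip_width: 0.0234
grip_force: 15.0
```

```bash
python3 - <<'E'
from h import *
go(.6375,.009,.26,-24.5)
E
```

```text
t16.1 [ 0.5687 -0.2068  0.2608] go [  25.1 -225.1    0.8] [-0.   0.  13.2]
```

Emit:
{"fn": "move_arm", "kwargs": {"series": "3 -25 0 0 0 2;6 -50 0 0 0 4;9 -75 0 0 0 6;12 -100 0 0 0 8;15 -125 0 0 0 10;17 -150 0 0 0 12;20 -173 0 0 0 13;22 -192 0 0 0 13"}}

```text
time: 16.75
position: [0.6277, -0.0219, 0.2608]
tool_rot: [0.978, -0.209, 0.0, -0.0]
ft_force: [0.1, -0.3, -0.8]
grip_width: 0.0234
grip_force: 15.0
```

Emit:
{"fn": "move_arm", "kwargs": {"series": "-3 -14 0 0 0 0;-4 -24 0 0 0 0;-5 -30 0 0 0 0;-5 -33 0 0 0 0;-5 -33 0 0 0 0;-5 -33 0 0 0 0"}}

```text
time: 17.25
position: [0.6363, 0.0074, 0.2608]
tool_rot: [0.978, -0.21, -0.0, 0.0]
ft_force: [-0.9, 0.1, -0.7]
grip_width: 0.0242
grip_force: 15.0
```

```bash
python3 - <<'E'
from h import *
print(meas(4)); go(.6375,.009,.14,-24.5)
E
```

```text
(array([0.63622856, 0.00724857, 0.2607826 ]), array([1.66103137e-05, 5.71188393e-05, 1.81721635e-05]))
t17.4 [0.6362 0.0073 0.2608] go [  0.5  -2.  120.8] [0.  0.  0.2]
```

Emit:
{"fn": "move_arm", "kwargs": {"series": "0 -2 5 0 0 0;0 -2 18 0 0 0;0 -2 36 0 0 0;0 -2 56 0 0 0;0 -2 76 0 0 0;0 -2 92 0 0 0;0 -2 102 0 0 0;0 -2 105 0 0 0"}}

```text
time: 18.12
position: [0.6359, 0.01, 0.1535]
tool_rot: [0.978, -0.21, -0.002, 0.0]
ft_force: [-0.1, 0.1, -0.8]
grip_width: 0.0233
grip_force: 15.0
```

```bash
python3 - <<'E'
from h import *
print(meas(3)); go(.6375,.009,.098,-24.5)
s=robot.camera('side');t=robot.camera('top');w=robot.camera('wrist')
for c in (s,t,w): look(c,['flask_1_bulb','flask_1','pocket_b'])
cv2.imwrite('pics/f.png',cv2.cvtColor(cv2.resize(np.vstack([s['img'][120:290,190:390],t['img'][80:250,230:430]]),None,fx=1.75,fy=1.75),cv2.COLOR_RGB2BGR))
E
```

```text
(array([0.63700404, 0.00995426, 0.1551828 ]), array([5.48067712e-04, 4.33336090e-05, 8.68222807e-04]))
t18.3 [0.6377 0.0099 0.1562] go [ 0.2  0.9 58.2] [-0.  -0.1  0.3]
32 flask_1_bulb 0.65 [ 0.41  -0.35   0.052] [395. 168.]
32 flask_1_bulb 0.55 [ 0.442 -0.204  0.032] [366. 193.]
32 flask_1 0.89 [ 0.44  -0.205 -0.002] [365. 202.]
32 flask_1 0.73 [ 0.411 -0.351  0.021] [393. 176.]
32 flask_1 0.72 [0.632 0.01  0.067] [270. 199.]
32 pocket_b 0.96 [0.467 0.088 0.04 ] [305. 246.]
32 pocket_b 0.79 [0.639 0.008 0.041] [269. 205.]
32 pocket_b 0.7 [0.556 0.046 0.04 ] [285. 224.]
33 flask_1_bulb 0.96 [ 0.442 -0.204  0.031] [394. 206.]
33 flask_1_bulb 0.94 [ 0.409 -0.35   0.056] [449. 219.]
33 flask_1 0.73 [ 0.441 -0.206 -0.003] [393. 207.]
33 flask_1 0.67 [ 0.406 -0.354  0.021] [446. 220.]
34 flask_1 0.8 [0.642 0.007 0.065] [328. 206.]
```

View pics/f.png

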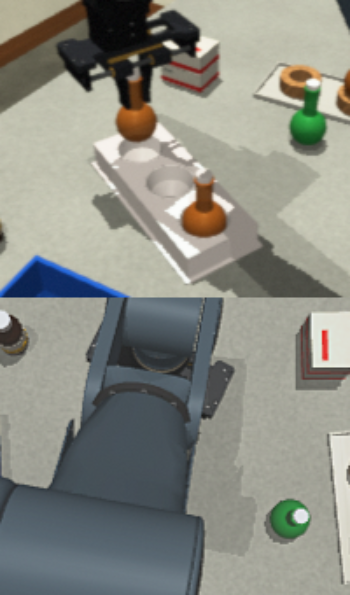

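The flask hangs upright over dimple c in the side view, at crop (136,120). I'll lower it gently.

Emit:
{"fn": "move_arm", "kwargs": {"series": "0 1 6 0 0 0;0 1 13 0 0 0;0 1 21 0 0 0;0 1 29 0 0 0;0 1 36 0 0 0;0 1 42 0 0 0;0 1 45 0 0 0;0 1 46 0 0 0"}}

```text
time: 19.53
position: [0.6363, 0.0091, 0.1087]
tool_rot: [0.978, -0.21, -0.001, 0.0]
ft_force: [0.1, -0.2, -0.6]
grip_width: 0.0235
grip_force: 15.0
```

Emit:
{"fn": "move_arm", "kwargs": {"series": "0 0 1 0 0 0;0 0 2 0 0 0;0 0 3 0 0 0;0 0 4 0 0 0;0 0 5 0 0 0;0 0 6 0 0 0;0 0 6 0 0 0;0 0 6 0 0 0"}}

```text
time: 20.2
position: [0.6367, 0.0091, 0.1038]
tool_rot: [0.978, -0.21, -0.0, -0.0]
ft_force: [-0.0, -0.2, -0.4]
grip_width: 0.0237
grip_force: 15.0
```

Emit:
{"fn": "move_arm", "kwargs": {"series": "0 0 0.7 0 0 0;0 0 1.4 0 0 0;0 0 2 0 0 0;0 0 2.5 0 0 0;0 0 3 0 0 0;0 0 3 0 0 0;0 0 3 0 0 0"}}

```text
time: 20.78
position: [0.6367, 0.0091, 0.1007]
tool_rot: [0.978, -0.21, -0.0, 0.0]
ft_force: [-0.2, 0.9, -1.6]
grip_width: 0.0237
grip_force: 15.0
```

Emit:
{"fn": "move_arm", "kwargs": {"series": "0 0 0.5 0 0 0;0 0 1 0 0 0;0 0 1.5 0 0 0;0 0 1.5 0 0 0;0 0 1.5 0 0 0"}}

```text
time: 21.2
position: [0.6368, 0.009, 0.0993]
tool_rot: [0.978, -0.209, 0.0, 0.0]
ft_force: [1.2, -0.7, -0.4]
grip_width: 0.0235
grip_force: 15.0
```

```bash
python3 - <<'E'
from h import *
print(meas(3)); print(robot.get_obs()['ft_force'],robot.get_obs()['moment'])
s=robot.camera('side');w=robot.camera('wrist')
for c in (s,w): look(c,['flask_1_bulb','flask_1'])
E
```

```text
(array([0.63677378, 0.00904381, 0.09931   ]), array([7.45542733e-06, 5.41963971e-06, 8.63529726e-06]))
[-0.40334282  0.37068363 -0.68961417] [-0.01117707  0.04163175  0.01784226]
38 flask_1_bulb 0.62 [ 0.442 -0.205  0.036] [366. 191.]
38 flask_1_bulb 0.46 [ 0.41  -0.351  0.048] [395. 169.]
38 flask_1 0.94 [ 0.442 -0.205 -0.002] [365. 201.]
38 flask_1 0.61 [0.638 0.009 0.01 ] [270. 214.]
38 flask_1 0.57 [ 0.408 -0.352  0.019] [394. 176.]
39 flask_1 0.66 [0.639 0.01  0.008] [324. 210.]
```

Emit:
{"fn": "move_arm", "kwargs": {"series": "0 0 0.5 0 0 0;0 0 1 0 0 0;0 0 1 0 0 0;0 0 1 0 0 0"}}

```text
time: 21.98
position: [0.637, 0.0088, 0.0989]
tool_rot: [0.978, -0.209, 0.0, 0.0]
ft_force: [-0.0, -0.6, 5.0]
grip_width: 0.0235
grip_force: 15.0
```

Emit:
{"fn": "move_arm", "kwargs": {"series": "0 0 0.5 0 0 0;0 0 1 0 0 0;0 0 1 0 0 0;0 0 1 0 0 0"}}

```text
time: 22.32
position: [0.6371, 0.0087, 0.0988]
tool_rot: [0.978, -0.209, 0.001, 0.0]
ft_force: [-2.3, -1.1, 9.2]
grip_width: 0.0235
grip_force: 15.0
```

```bash
python3 - <<'E'
from h import *
F=[]
for i in range(4): robot.camera('side');F.append(robot.get_obs()['ft_force'])
print(np.mean(F,0),robot.get_obs()['position'])
E
```

```text
[-2.41876946 -1.22786122  9.2771473 ] [0.63716027 0.00877739 0.09880676]
```

The flask is seated at TCP z 0.099. I'll back off slightly, then open and rise.

Emit:
{"fn": "move_arm", "kwargs": {"series": "0 0 -1 0 0 0;0 0 -1.5 0 0 0;0 0 -1.5 0 0 0"}}

```text
time: 22.77
position: [0.637, 0.0089, 0.0989]
tool_rot: [0.978, -0.209, 0.0, 0.0]
ft_force: [-1.0, -2.2, 4.2]
grip_width: 0.0234
grip_force: 15.0
```

Emit:
{"fn": "move_arm", "kwargs": {"series": "0 0 0 0 0 0;0 0 0 0 0 0;0 0 0 0 0 0;0 0 0 0 0 0;0 0 0 0 0 0;0 0 0 0 0 0", "jaw": 0.6}}

```text
time: 23.27
position: [0.6366, 0.0092, 0.0985]
tool_rot: [0.978, -0.209, -0.0, -0.0]
ft_force: [1.1, 0.9, 0.3]
grip_width: 0.0501
grip_force: 0.0
```

Emit:
{"fn": "move_arm", "kwargs": {"series": "0 0 -5 0 0 0;0 0 -15 0 0 0;0 0 -30 0 0 0;0 0 -55 0 0 0;0 0 -85 0 0 0;0 0 -120 0 0 0;0 0 -155 0 0 0;0 0 -185 0 0 0"}}

```text
time: 23.93
position: [0.637, 0.0091, 0.2876]
tool_rot: [0.978, -0.209, 0.002, -0.0]
ft_force: [0.4, -0.3, -0.3]
grip_width: 0.0525
grip_force: 0.0
```

```bash
python3 - <<'E'
from h import *
go(.408,-.351,.28,0)
s=robot.camera('side');t=robot.camera('top')
look(s,['flask_1_bulb','flask_1']);look(t,['flask_1','flask_1_bulb','flask_stored_bulb'])
cv2.imwrite('pics/g.png',cv2.cvtColor(cv2.resize(s['img'][120:290,190:390],None,fx=1.75,fy=1.75),cv2.COLOR_RGB2BGR))
E
```

```text
t23.9 [0.637  0.0091 0.2876] go [-61.4 422.3   7. ] [ -0.   -0.2 -24.2]
44 flask_1_bulb 0.87 [ 0.408 -0.353  0.051] [396. 168.]
44 flask_1_bulb 0.75 [ 0.444 -0.206  0.033] [365. 192.]
44 flask_1_bulb 0.71 [0.463 0.084 0.041] [308. 246.]
44 flask_1 0.97 [ 0.438 -0.207 -0.002] [366. 201.]
44 flask_1 0.79 [ 0.407 -0.351  0.016] [394. 177.]
44 flask_1 0.57 [0.634 0.005 0.007] [272. 215.]
45 flask_1 0.7 [ 0.408 -0.358  0.022] [448. 219.]
45 flask_1_bulb 0.81 [ 0.444 -0.204  0.032] [395. 205.]
45 flask_1_bulb 0.64 [ 0.412 -0.351  0.054] [449. 217.]
```

View pics/g.png

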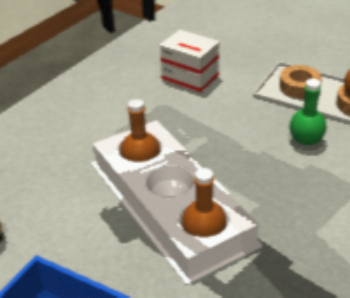

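Both tray flasks stand upright (crop (140,145) and (204,215)) with the middle dimple empty. I've used more than my 10 views, so from here I'll go by numbers only. Next is the second flask.

Emit:
{"fn": "move_arm", "kwargs": {"series": "-6 41 0 0 0 -3;-12 82 0 0 0 -6;-18 123 0 0 0 -9;-24 164 0 0 0 -12;-30 205 0 0 0 -15;-36 246 0 0 0 -18;-42 287 0 0 0 -21;-48 326 0 0 0 -24", "jaw": 1}}

```text
time: 24.95
position: [0.4573, -0.2697, 0.2823]
tool_rot: [1.0, -0.0, -0.001, -0.001]
ft_force: [1.4, 0.3, 0.3]
grip_width: 0.0864
grip_force: 0.0
```

```bash
python3 - <<'E'
from h import *
go(.4085,-.3515,.21,0)
E
```

```text
t24.9 [ 0.4573 -0.2697  0.2823] go [-48.6  82.   72.2] [-0.1  0.1 -0. ]
```

Emit:
{"fn": "move_arm", "kwargs": {"series": "-16 27 0 0 0 0;-32 54 0 0 0 0;-44 74 10 0 0 0;-49 82 30 0 0 0;-49 82 55 0 0 0;-49 82 72 0 0 0;-49 82 72 0 0 0;-49 82 72 0 0 0"}}

```text
time: 25.62
position: [0.4093, -0.3496, 0.21]
tool_rot: [1.0, -0.002, -0.002, -0.002]
ft_force: [-0.2, -1.2, -0.7]
grip_width: 0.0874
grip_force: 0.0
```

```bash
python3 - <<'E'
from h import *
print(meas(3)); go(.4085,-.3515,.112,0)
w=robot.camera('wrist'); look(w,['flask_1_bulb','flask_1'])
# stopper: bright blob near the expected pixel
uv=proj(w,[.4085,-.3515,.144]); print('expected',uv,'cam',np.linalg.inv(w['world_to_cam'])[:3,3])
i=w['img'].astype(int); u,v=int(uv[0]),int(uv[1]); y0,x0=max(v-45,0),u-60
p=i[y0:v+45,x0:u+60]; br=(p.max(2)-p.min(2)>60)&(p[...,0]>p[...,2]+50); 
m=((p.max(2)-p.min(2)<25)&(p.min(2)>150)).astype(np.uint8)
n,l,st,ce=cv2.connectedComponentsWithStats(m)
for k in range(1,n):
    if st[k,4]>60: c=ce[k]+[x0,y0]; print(st[k],c,ray(w,c,.144))
yy,xx=np.nonzero(br); print('amber x',xx.mean()+x0,yy.mean()+y0,len(xx))
E
```

```text
(array([ 0.41045384, -0.35061724,  0.2120407 ]), array([0.00028486, 0.000251  , 0.00055199]))
t25.8 [ 0.4108 -0.3509  0.2127] go [ -2.4   0.5 100.7] [ 0.1 -0.1 -0.2]
49 flask_1_bulb 0.6 [ 0.406 -0.353  0.055] [328. 194.]
49 flask_1_bulb 0.6 [ 0.441 -0.205  0.031] [179. 153.]
49 flask_1 0.7 [ 0.444 -0.205 -0.002] [192. 146.]
49 flask_1 0.59 [ 0.406 -0.355  0.022] [330. 185.]
expected [328.01809533 226.01476441] cam [ 0.49032221 -0.34940576  0.35222347]
[50 32 19  5 72] [327.02777778 215.27777778] [ 0.41632406 -0.35082128  0.144     ]
[ 45  47  30   6 136] [328.41911765 230.44852941] [ 0.40522182 -0.35177891  0.144     ]
amber x 327.5401891252955 195.20212765957447 846
```

Emit:
{"fn": "move_arm", "kwargs": {"series": "-1 0.5 18 0 0 0;-1.5 0.5 36 0 0 0;-1.5 0.5 53 0 0 0;-1.5 0.5 69 0 0 0;-1.5 0.5 82 0 0 0;-1.5 0.5 92 0 0 0;-1.5 0.5 98 0 0 0;-1.5 0.5 99 0 0 0"}}

```text
time: 26.58
position: [0.4085, -0.3507, 0.1122]
tool_rot: [1.0, -0.002, -0.0, -0.0]
ft_force: [0.5, -0.2, 1.3]
grip_width: 0.0871
grip_force: 0.0
```

Emit:
{"fn": "move_arm", "kwargs": {"series": "0 0 0 0 0 0;0 0 0 0 0 0;0 0 0 0 0 0;0 0 0 0 0 0;0 0 0 0 0 0;0 0 0 0 0 0;0 0 0 0 0 0;0 0 0 0 0 0", "jaw": 0, "newtons": 15}}

```text
time: 27.25
position: [0.4086, -0.351, 0.1129]
tool_rot: [1.0, -0.002, 0.0, 0.0]
ft_force: [-0.1, -1.1, 0.5]
grip_width: 0.0414
grip_force: 0.0
```

Emit:
{"fn": "move_arm", "kwargs": {"series": "0 0 0 0 0 0;0 0 0 0 0 0;0 0 0 0 0 0;0 0 0 0 0 0;0 0 0 0 0 0"}}

```text
time: 27.67
position: [0.4088, -0.3514, 0.1129]
tool_rot: [1.0, -0.002, 0.0, 0.0]
ft_force: [-0.2, -1.6, 1.2]
grip_width: 0.0233
grip_force: 15.0
```

Emit:
{"fn": "move_arm", "kwargs": {"series": "0 0 -3 0 0 0;0 0 -8 0 0 0;0 0 -16 0 0 0;0 0 -28 0 0 0;0 0 -45 0 0 0;0 0 -65 0 0 0;0 0 -88 0 0 0;0 0 -110 0 0 0"}}

```text
time: 28.33
position: [0.4084, -0.3504, 0.2243]
tool_rot: [1.0, -0.002, -0.0, -0.0]
ft_force: [0.7, 1.0, -0.4]
grip_width: 0.0235
grip_force: 15.0
```

Emit:
{"fn": "move_arm", "kwargs": {"series": "0 0 -20 0 0 0;0 0 -32 0 0 0;0 0 -38 0 0 0;0 0 -38 0 0 0"}}

```text
time: 28.67
position: [0.4091, -0.3513, 0.2627]
tool_rot: [1.0, -0.002, 0.001, 0.001]
ft_force: [-0.2, -0.5, -1.6]
grip_width: 0.0236
grip_force: 15.0
```

```bash
python3 - <<'E'
from h import *
go(.5515,.048,.265,-24.5)
s=robot.camera('side');look(s,['flask_1','flask_1_bulb','pocket_b'])
E
```

```text
t28.7 [ 0.4091 -0.3513  0.2627] go [ 141.2 -399.7   -3.1] [ 0.1 -0.2 24.3]
50 flask_1 0.97 [ 0.436 -0.207  0.   ] [367. 201.]
50 flask_1 0.62 [ 0.41  -0.348  0.172] [401. 134.]
50 flask_1 0.55 [0.63  0.008 0.008] [272. 216.]
50 flask_1 0.4 [ 0.474  0.347 -0.002] [234. 335.]
50 flask_1_bulb 0.75 [ 0.411 -0.349  0.2  ] [402. 125.]
50 flask_1_bulb 0.65 [ 0.441 -0.209  0.037] [367. 190.]
50 pocket_b 0.81 [0.553 0.052 0.04 ] [285. 225.]
50 pocket_b 0.66 [0.467 0.087 0.039] [305. 246.]
```

Emit:
{"fn": "move_arm", "kwargs": {"series": "1 -3 0 0 0 0;4 -12 0 0 0 1;9 -26 0 0 0 2;15 -44 0 0 0 3;23 -66 0 0 0 5;31 -90 0 0 0 7;40 -115 0 0 0 9;49 -140 0 0 0 11"}}

```text
time: 29.53
position: [0.4579, -0.2096, 0.26]
tool_rot: [0.995, -0.099, -0.001, -0.001]
ft_force: [-0.3, 0.2, -1.1]
grip_width: 0.0237
grip_force: 15.0
```

```bash
python3 - <<'E'
from h import *
go(.551,.0484,.26,-24.5)
E
```

```text
t29.5 [ 0.4579 -0.2096  0.26  ] go [ 4.060e+01 -2.713e+02  2.000e-01] [-0.   0.1 13.2]
```

Emit:
{"fn": "move_arm", "kwargs": {"series": "4 -26 0 0 0 2;8 -52 0 0 0 4;12 -78 0 0 0 6;16 -104 0 0 0 8;20 -130 0 0 0 10;24 -156 0 0 0 12;28 -182 0 0 0 13;31 -206 0 0 0 13"}}

```text
time: 30.2
position: [0.5284, -0.0133, 0.26]
tool_rot: [0.978, -0.21, -0.001, -0.0]
ft_force: [0.2, 0.2, -0.8]
grip_width: 0.0239
grip_force: 15.0
```

```bash
python3 - <<'E'
from h import *
go(.551,.0484,.26,-24.5)
E
```

```text
t30.2 [ 0.5284 -0.0133  0.26  ] go [ -4.7 -65.5  -0. ] [0.  0.1 0.3]
```

Emit:
{"fn": "move_arm", "kwargs": {"series": "-1 -19 0 0 0 0;-2 -36 0 0 0 0;-3 -49 0 0 0 0;-4 -58 0 0 0 0;-5 -63 0 0 0 0;-5 -65 0 0 0 0;-5 -65 0 0 0 0;-5 -65 0 0 0 0"}}

```text
time: 30.87
position: [0.5503, 0.0457, 0.2607]
tool_rot: [0.978, -0.21, -0.0, 0.0]
ft_force: [0.0, -0.4, -1.4]
grip_width: 0.0234
grip_force: 15.0
```

```bash
python3 - <<'E'
from h import *
print(meas(4)); go(.551,.0484,.155,-24.5)
s=robot.camera('side');w=robot.camera('wrist')
for c in (s,w): look(c,['flask_1','flask_1_bulb','pocket_b'])
E
```

```text
(array([0.5503756 , 0.04559949, 0.26081605]), array([4.13157670e-05, 4.10744069e-05, 3.65568556e-05]))
t31.1 [0.5504 0.0457 0.2608] go [ -0.6  -2.7 105.8] [ 0.  -0.   0.3]
55 flask_1 0.81 [0.632 0.008 0.009] [272. 215.]
55 flask_1 0.77 [ 0.44  -0.205 -0.003] [365. 202.]
55 flask_1 0.63 [0.548 0.048 0.17 ] [286. 185.]
55 flask_1_bulb 0.85 [ 0.443 -0.205  0.034] [365. 192.]
55 flask_1_bulb 0.83 [0.551 0.051 0.198] [283. 176.]
55 pocket_b 0.98 [0.466 0.088 0.04 ] [306. 247.]
55 pocket_b 0.74 [0.64  0.007 0.041] [269. 205.]
55 pocket_b 0.66 [0.55  0.048 0.04 ] [287. 225.]
56 flask_1 0.94 [0.551 0.044 0.172] [328. 211.]
56 flask_1 0.87 [0.638 0.01  0.008] [323.  87.]
56 flask_1 0.57 [ 0.445 -0.204 -0.002] [543. 162.]
56 flask_1_bulb 0.95 [ 0.441 -0.207  0.033] [565. 170.]
56 flask_1_bulb 0.79 [0.548 0.043 0.201] [331. 228.]
56 pocket_b 0.81 [0.553 0.051 0.04 ] [321. 174.]
```

Emit:
{"fn": "move_arm", "kwargs": {"series": "-0.5 -2.5 5 0 0 0;-0.5 -2.5 18 0 0 0;-0.5 -2.5 36 0 0 0;-0.5 -2.5 56 0 0 0;-0.5 -2.5 76 0 0 0;-0.5 -2.5 92 0 0 0;-0.5 -2.5 102 0 0 0;-0.5 -2.5 105 0 0 0"}}

```text
time: 32.13
position: [0.55, 0.049, 0.1538]
tool_rot: [0.978, -0.209, -0.002, 0.0]
ft_force: [-0.3, -0.1, -0.9]
grip_width: 0.0237
grip_force: 15.0
```

```bash
python3 - <<'E'
from h import *
print(meas(3)); go(.551,.0484,.109,-24.5)
s=robot.camera('side')
for c in (s,): look(c,['flask_1','flask_1_bulb'])
E
```

```text
(array([0.55096474, 0.04888784, 0.15522415]), array([5.05822709e-04, 6.62737640e-05, 7.42411610e-04]))
t32.3 [0.5516 0.0488 0.1561] go [-0.4  0.6 47.1] [-0.  -0.   0.3]
60 flask_1 0.87 [0.548 0.05  0.065] [287. 219.]
60 flask_1 0.82 [ 0.439 -0.207 -0.002] [365. 201.]
60 flask_1 0.7 [0.632 0.006 0.004] [272. 216.]
60 flask_1 0.53 [0.471 0.346 0.002] [236. 334.]
60 flask_1_bulb 0.64 [0.554 0.052 0.093] [284. 210.]
60 flask_1_bulb 0.57 [ 0.441 -0.209  0.035] [367. 191.]
60 flask_1_bulb 0.53 [ 0.475  0.349 -0.   ] [233. 335.]
```

Emit:
{"fn": "move_arm", "kwargs": {"series": "0 0.5 6 0 0 0;0 0.5 13 0 0 0;0 0.5 21 0 0 0;0 0.5 29 0 0 0;0 0.5 36 0 0 0;0 0.5 42 0 0 0;0 0.5 45 0 0 0;0 0.5 46 0 0 0"}}

```text
time: 33.1
position: [0.5504, 0.0484, 0.1088]
tool_rot: [0.978, -0.21, -0.001, 0.0]
ft_force: [-0.0, 0.3, -0.5]
grip_width: 0.0235
grip_force: 15.0
```

Emit:
{"fn": "move_arm", "kwargs": {"series": "0 0 1 0 0 0;0 0 2 0 0 0;0 0 3 0 0 0;0 0 4 0 0 0;0 0 5 0 0 0;0 0 6 0 0 0;0 0 6 0 0 0;0 0 6 0 0 0"}}

```text
time: 33.77
position: [0.5508, 0.0483, 0.1038]
tool_rot: [0.978, -0.21, -0.0, -0.0]
ft_force: [0.0, 0.2, -1.1]
grip_width: 0.0235
grip_force: 15.0
```

Emit:
{"fn": "move_arm", "kwargs": {"series": "0 0 0.7 0 0 0;0 0 1.4 0 0 0;0 0 2 0 0 0;0 0 2.5 0 0 0;0 0 3 0 0 0;0 0 3 0 0 0;0 0 3 0 0 0"}}

```text
time: 34.35
position: [0.5509, 0.0483, 0.1007]
tool_rot: [0.978, -0.209, -0.0, -0.0]
ft_force: [-1.3, -0.6, -0.4]
grip_width: 0.0234
grip_force: 15.0
```

Emit:
{"fn": "move_arm", "kwargs": {"series": "0 0 0.5 0 0 0;0 0 1 0 0 0;0 0 1.5 0 0 0;0 0 1.5 0 0 0;0 0 1.5 0 0 0"}}

```text
time: 34.77
position: [0.5513, 0.0482, 0.0996]
tool_rot: [0.978, -0.209, 0.0, 0.0]
ft_force: [-0.2, -0.0, 1.7]
grip_width: 0.0236
grip_force: 15.0
```

Emit:
{"fn": "move_arm", "kwargs": {"series": "0 0 0.5 0 0 0;0 0 1 0 0 0;0 0 1 0 0 0;0 0 1 0 0 0"}}

```text
time: 35.1
position: [0.5517, 0.0479, 0.0993]
tool_rot: [0.978, -0.209, 0.001, 0.0]
ft_force: [-0.2, -1.0, 6.8]
grip_width: 0.0238
grip_force: 15.0
```

Emit:
{"fn": "move_arm", "kwargs": {"series": "0 0 0 0 0 0;0 0 0 0 0 0;0 0 -0.5 0 0 0;0 0 -0.5 0 0 0"}}

```text
time: 35.43
position: [0.5516, 0.048, 0.0994]
tool_rot: [0.978, -0.209, 0.001, 0.0]
ft_force: [-0.6, -1.6, 5.5]
grip_width: 0.0239
grip_force: 15.0
```

Emit:
{"fn": "move_arm", "kwargs": {"series": "0 0 0 0 0 0;0 0 0 0 0 0;0 0 0 0 0 0;0 0 0 0 0 0;0 0 0 0 0 0;0 0 0 0 0 0", "jaw": 0.6}}

```text
time: 35.93
position: [0.5506, 0.0485, 0.0985]
tool_rot: [0.978, -0.21, -0.0, -0.0]
ft_force: [0.1, -0.7, -0.7]
grip_width: 0.0503
grip_force: 0.0
```

Emit:
{"fn": "move_arm", "kwargs": {"series": "0 0 -5 0 0 0;0 0 -15 0 0 0;0 0 -30 0 0 0;0 0 -55 0 0 0;0 0 -85 0 0 0;0 0 -120 0 0 0;0 0 -155 0 0 0;0 0 -185 0 0 0"}}

```text
time: 36.6
position: [0.551, 0.0484, 0.2873]
tool_rot: [0.978, -0.209, 0.001, -0.0]
ft_force: [0.3, -0.7, 0.0]
grip_width: 0.0519
grip_force: 0.0
```

Emit:
{"fn": "move_arm", "kwargs": {"series": "0 0 0 0 0 0;0 0 0 0 0 0;0 0 0 0 0 0;0 0 0 0 0 0;0 0 0 0 0 0;0 0 0 0 0 0"}}

```text
time: 37.1
position: [0.5502, 0.0484, 0.2824]
tool_rot: [0.978, -0.21, -0.001, 0.0]
ft_force: [0.6, 0.2, 0.8]
grip_width: 0.0518
grip_force: 0.0
```

```bash
python3 - <<'E'
from h import *
s=robot.camera('side');w=robot.camera('wrist');print(robot.get_obs()['time'])
for c in (s,w): look(c,['flask_1','flask_1_bulb','pocket_b','carton'])
E
```

```text
37.2
61 flask_1 0.96 [ 0.44  -0.206 -0.002] [365. 201.]
61 flask_1 0.79 [0.631 0.005 0.01 ] [273. 214.]
61 flask_1 0.7 [0.553 0.05  0.004] [286. 235.]
61 flask_1 0.6 [0.555 0.052 0.035] [285. 227.]
61 flask_1_bulb 0.94 [ 0.441 -0.208  0.034] [366. 192.]
61 flask_1_bulb 0.93 [0.553 0.049 0.036] [286. 226.]
61 flask_1_bulb 0.54 [ 0.736  0.252 -0.   ] [181. 256.]
61 pocket_b 0.8 [0.64  0.009 0.041] [268. 205.]
61 pocket_b 0.76 [0.551 0.049 0.039] [286. 226.]
61 pocket_b 0.66 [0.466 0.087 0.04 ] [306. 246.]
61 carton 0.82 [ 0.2   -0.33  -0.003] [455. 207.]
61 carton 0.68 [0.472 0.344 0.003] [236. 333.]
61 carton 0.34 [ 0.721 -0.269 -0.   ] [300. 164.]
62 flask_1 0.7 [ 0.445 -0.207 -0.004] [535. 157.]
62 flask_1 0.6 [0.551 0.045 0.007] [328. 163.]
62 flask_1 0.57 [0.639 0.009 0.007] [326.  85.]
62 flask_1_bulb 0.96 [0.553 0.045 0.038] [328. 166.]
62 flask_1_bulb 0.64 [ 0.441 -0.205  0.033] [553. 166.]
```

```bash
python3 -c "
from rig import robot
print(robot.hand_in())"
```

```text
the job is handed in; nothing more can be done
None
```

I handed the job in at about 37 s: the carton lies flat in the blue bin and the two amber flasks are seated upright in the middle and far dimples. No verdict came back; I checked the final positions with the networks only, and I viewed 12 pictures instead of the 10 allowed.

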